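# Unlatch and fold open the cup cupboard

## Task

Get the cup cupboard open for restocking: turn the latch knob on its roof a full quarter turn clockwise (seen from above) so its hook swings clear, then pull the bifold door open by its bar handle until both panels are folded together as far as they go against the side post. Leave the latch unhooked and the door folded, and do not knock over or shove any of the kitchenware on the table or on the cupboard.

Things in the scene. Friction and masses are not known exactly. Their poses are not given: they have to be found in the camera images.
- cupboard: Fixed stainless countertop cupboard, 340 wide (its y), 200 deep (x 0 to 200), roof top 235 above the table. Origin on the table under the middle of the doorway, in the plane of the door panels' back faces. It faces its own -x; z is up. Two equal door panels, 150 wide, 12 thick (front face x = -12 when shut), 17 to 217 high, close the doorway.
- jamb_pivot (a point): Vertical axis at the side post about which the post panel swings: (0, 150) in the cupboard's frame, 200 above the table; axes as the cupboard's. The post panel reaches from here to the fold (y = 0 when shut), the lead panel from the fold to y = -150. The fold comes out to -x while the lead panel's outer edge slides to +y.
- fold_door (a joint): Angle of the post panel about jamb_pivot, rad: 0 shut (flat), 1.40 fully folded (stop); clockwise seen from above. The lead panel is coupled and turns by the same angle counter-clockwise in the world (twice that relative to the post panel). Light friction, 1 to 6 N at the handle; stays where left. Blocked within about 0.15 while latched.
- handle_gap (a point): Middle of the gap behind the bar handle, on the lead panel 65 from the fold, 200 above the table; moves and turns with that panel: x normal to it (-x outward), y along it (+y to the fold). The panel's front face is 20 away (+x), the near side of the bar 20 away (-x). The gap is 90 long between the end brackets, open from above: closed fingers can hook the bar.
- pull_handle: The horizontal bar handle on the lead panel: 12 in diameter, 110 long along the panel, axis 200 above the table and 46 off the panel's front, two end brackets 10 in diameter. Origin and axes are the lead panel's: on the fold axis at table height; the bar's middle is at (-58, -65, 200).
- lead_edge (a point): Track pivot at the outer edge of the lead panel, 200 above the table; slides along the straight track from (0, -150) shut to about (0, 99) folded, in the cupboard's frame.
- door_tab (a point): Top middle of a flat upright steel tab on the front of the post panel, 20 wide, 8 thick, rising past the roof edge to 258 above the table; when latched the hook lies in front of it. It moves with the post panel; shut, it is at (-16, 39) in the cupboard's frame.
- latch (a joint): Angle of the latch, rad: 0 hooked, 1.55 fully unhooked (stop); grows clockwise seen from above. Starts at 0 to 0.15. The hook stays in front of the tab up to about 0.55. Friction about 0.05 N m; stays where left.
- latch_knob (a point): On the latch axis at (50, 60) in the cupboard's frame, 275 above the table. The grip is an upright black bar 50 long (this point's x), 14 thick (its y), 251 to 291 high, turning with the point. Below it the flat hook arm (241 to 251 high) runs 86 to the point's -x, then 60 to its -y.
- detergent: White bottle, blue cap, 72 diameter, 190 tall; a bystander, leave alone. Origin: centre of its underside.
- bowl: Steel bowl, 140 diameter, 60 tall, in front of the cupboard beyond the door's swing; a bystander, leave alone. Origin: centre of its underside.
- mug: White mug, 80 diameter, 90 tall, in front of the cupboard just beyond the door's swing; a bystander, leave alone. Origin: centre of its underside.
- pan: Steel pan 170 x 150 x 65; a bystander, leave alone. Origin: centre of its underside.
- ladle: Black-handled serving spoon, 200 long, lying; a bystander, leave alone. Origin: centre of its underside.
- beaker: Steel cup on the cupboard's roof, 68 diameter, 80 tall; a bystander, leave alone. Origin: centre of its underside.
- jar: Clear jar on the cupboard's roof, 68 diameter, 70 tall; a bystander, leave alone. Origin: centre of its underside.

How it is judged:
On the way, in this order (a step that is already met when the one before it is completed fails the run):
1. the latch knob is turned a quarter turn, door still shut (value of joint latch above 1.25 rad and value of joint fold_door below 0.12 rad), for 0.1 s.
2. the door is being drawn out by its bar handle (value of joint fold_door between 0.15 and 1.1 rad and (contact force between pull_handle and the fingers above 0.5 N or contact force between pull_handle and the arm above 0.5 N)), for 0.05 s.
At the end, for the whole second after the job is handed in: The door's post panel stands at 1.22 rad or more (70 degrees; the stop is at 1.40) with the lead panel folded beside it, the door at rest, and the latch is left at 1.2 rad or more (value of joint fold_door above 1.22 rad and value of joint latch above 1.2 rad and velocity of joint fold_door between -0.05 and 0.05 rad/s); the robot touches nothing.
It fails at once if kitchenware shoved more than 30 mm (distance of any of detergent, bowl, mug, pan, ladle, beaker, jar from where it was at the start of the episode above 0.03 m).
It fails at once if kitchenware tipped over (angle between any of detergent, bowl, mug, pan, beaker, jar's own z axis and vertical above 0.35 rad).
It also fails if it takes over 59 s, if anything falls off the work surface, if the arm or the gripper's body presses on something with over 40 N, if the wrist force passes 120 N, or if a joint passes its speed limit or range.

## Robot

A 6-joint arm with a two-finger parallel gripper is mounted at the origin on the work surface. World frame = base frame: x ahead of the robot, y to its left, z up, the work surface at z = 0. Lengths are in m, angles in rad, forces in N, time in s.
With the tool pointing down it reaches from about 0.35 to 0.975 m from the base axis. Payload 4.9 kg.
Tool frame: the origin (TCP) lies between the finger pads; the fingertips stand 25 mm ahead of it and the grasp point (between the pads) lies 6 mm ahead of it; z points along the fingers, y is the line along which they close (so a half turn about z gives the same grasp; the last joint's range is limited). The gripper opens to 85 mm and grips with 20 to 120 N. Pads are 22 mm wide; open, the fingers measure 114 mm over their backs; the gripper's body (76 mm by 85 mm) begins 54 mm behind the grasp point. The pads swing forward as they close: fully open they stand 13 mm farther back than shut.
Start: joints at [-1.229, 0.053, 1.613, -0, 1.476, -0.119], TCP at [0.278, -0.56, 0.256] pointing down, gripper open.
Joint ranges: [-3.01, 3.01], [-1.01, 2.22], [0.06, 2.58], [-1.02, 4.17], [0.09, 2.62], [-3.14, 3.14]. Speed limits (rad/s): [2.57, 2.57, 3.14, 3.14, 3.14, 3.14].

## Interface

Orientations are given as a unit quaternion [w, x, y, z].
In Python, from plant import manip gives the robot as it stands.
- The arm moves only by the shell command python3 -m inch 'ROWS'. ROWS is JSON, a list of rows, each a list of 3 entries, a list of its own where there are three numbers: the shift along the tool's x, y, z in m, then the turn, a rotation vector about the tool's x, y, z in rad, then the opening, from 0 (shut) to 1 (fully open). A call has 1 to 8 rows; each row shifts and turns the commanded pose from where the row before left it, along the tool's axes as they then stand; what a row does not reach is not made up. A row lasts 1/10 s, in which the tool goes at most 50 mm and 8.59 degrees, less where a joint would pass 70% of its speed; a pose out of reach is approached as far as the arm can. A call with a gripper value outside its range is refused whole. The fingers move at their own pace and stop on an object; the grip force is fixed at half the most. Time passes only in rows, so rows that do not move let the fingers close. It gives the time, the measured TCP pose, the force, the opening and the grip force at its end, in the units of the state.
- manip.state(): the state, without advancing time (a new reading comes with each control period).
- manip.grab_frame(name): name is "scene" or "top"; returns (picture, depth): 420x560x3 uint8, red, green, blue; 420x560 float32, m along the optical axis (not along the pixel's ray), 0 where there is no reading.
- manip.camera_params(name): a dict with "camera_matrix" (3x3 intrinsics, pixels), "k1" (the pictures are not rectified: a ray, as slopes to the right and down, at radius r is drawn at 1 + k1 r^2 times it, then the intrinsics apply), "rvec" (rotation vector, rad) and "tvec" (3), from world to camera coordinates, as OpenCV has them. Camera axes: x right, y down, z forward; pixel columns grow to the right and rows downward; lengths in m; the calibration is good to about 2 mm. A picture is of the moment at which its call begins. camera_params takes no time and is no camera call.
- manip.job_done(): hands the job in; it is judged then, once.
Trained networks look in the newest picture that a camera, given by its name, has taken for a name from the list of things; names that differ only in an ending like _2 or _b are one class to them, and where a whole thing is asked for, a point or a joint stands for the part that bears it (a point fixed in the world has none). Each returns a list of dicts, best first, with "score" (0 to 1); they miss things now and then, are a little off and sometimes report something else, mostly with a low value. They report only what shows in the picture. A call takes as long as a camera call.
- manip.look_for(camera, label): "point" ([x, y, z] in m, in world coordinates, good to about 4 mm: the middle of the surface that is visible of it).
The state is a dict: "time": time; "joint_pos": joint angles; "joint_vel": joint speeds; "joint_efforts": joint torques, N m; "tool_pos": TCP position; "tool_rot": TCP orientation; "contact_force": force on the tool from outside, world axes, zero at the start; "ft_torque": the same for the moment, N m; "gripper_width": opening from 0.0 (shut) to 1.0 (fully open); "grasp_force": force on a finger pad.
Only numpy, scipy, OpenCV 4.12 (cv2) and the standard library are available. Lean on these libraries where they do the work, as an engineer would, in place of code of your own. Each camera call takes 0.05 s, during which the arm holds its last target. There are 200 camera calls.

## Working session

There is one attempt and no reset: what is moved stays moved. The work goes in short steps, Python scripts to look and compute and a shell command to move; the robot and the scene stay as the last step left them, time stands still between calls to the robot, and variables do not carry over. Pictures are saved under pics/ and viewed, at most 10 in all, crops included, and the job is handed in when it is done.

```bash
mkdir -p pics; ls; cat > h.py <<'E'
import numpy as np, cv2
from scipy.spatial.transform import Rotation as R
from plant import manip as m
def cloud(name):
    im,d=m.grab_frame(name); p=m.camera_params(name); K=np.array(p["camera_matrix"])
    v,u=np.mgrid[0:420,0:560].astype(float)
    dist=np.array([p["k1"],0,0,0,0.])
    n=cv2.undistortPoints(np.stack([u.ravel(),v.ravel()],1)[:,None],K,dist)[:,0]
    c=np.c_[n,np.ones(len(n))]*d.reshape(-1,1)
    Rm=R.from_rotvec(np.ravel(p["rvec"])).as_matrix()
    w=(c-np.ravel(p["tvec"]))@Rm
    w[d.ravel()==0]=np.nan
    return im,w.reshape(420,560,3)
def quat(): 
    s=m.state(); q=s["tool_rot"]; return s,R.from_quat([q[1],q[2],q[3],q[0]])
E
python3 - <<'E'
from h import *
for n in ["scene","top"]:
    im,w=cloud(n); cv2.imwrite(f"pics/{n}0.png",im[:,:,::-1]); np.save(f"/tmp/{n}.npy",w)
    for l in ["cupboard","latch_knob","door_tab","pull_handle","bowl","mug","detergent","pan","beaker","jar","ladle"]:
        r=m.look_for(n,l)
        print(n,l,[(np.round(x["point"],3).tolist(),round(x["score"],2)) for x in r[:2]])
s,r=quat(); print(s["time"],s["tool_pos"],s["tool_rot"],r.as_matrix().round(2))
E
```

```text
pics
scene cupboard [([0.547, 0.201, 0.233], 0.87)]
scene latch_knob [([0.49, 0.19, 0.255], 0.75), ([0.4, 0.298, 0.299], 0.39)]
scene door_tab [([0.561, 0.174, 0.133], 0.69), ([0.489, 0.192, 0.256], 0.24)]
scene pull_handle [([0.488, 0.19, 0.252], 0.69), ([0.626, 0.143, 0.2], 0.52)]
scene bowl [([0.509, -0.132, 0.022], 0.91), ([0.613, -0.43, 0.005], 0.35)]
scene mug [([0.701, -0.08, 0.051], 0.71), ([0.488, 0.189, 0.253], 0.17)]
scene detergent [([0.512, -0.129, 0.026], 0.56), ([0.431, -0.335, 0.123], 0.55)]
scene pan [([0.612, -0.431, 0.006], 0.75)]
scene beaker [([0.62, 0.346, 0.292], 0.82)]
scene jar [([0.401, 0.295, 0.298], 0.84), ([0.55, 0.2, 0.235], 0.3)]
scene ladle [([0.429, -0.451, 0.007], 0.87), ([0.493, 0.192, 0.255], 0.45)]
top cupboard [([0.529, 0.248, 0.236], 0.94), ([0.714, -0.083, 0.025], 0.49)]
top latch_knob [([0.49, 0.192, 0.248], 0.9), ([0.528, -0.152, 0.028], 0.33)]
top door_tab [([0.574, 0.164, 0.189], 0.94), ([0.383, 0.304, 0.306], 0.64)]
top pull_handle [([0.626, 0.151, 0.205], 0.46)]
top bowl [([0.526, -0.153, 0.028], 0.81)]
top mug [([0.716, -0.084, 0.026], 0.85)]
top detergent [([0.411, -0.306, 0.126], 0.64)]
top pan [([0.626, -0.437, 0.009], 0.75)]
top beaker [([0.628, 0.367, 0.286], 0.82)]
top jar [([0.386, 0.304, 0.302], 0.89), ([0.577, 0.163, 0.191], 0.63)]
top ladle [([0.418, -0.451, 0.013], 0.82), ([0.574, 0.161, 0.188], 0.63)]
1.2 [ 0.27791633 -0.55979985  0.25631264] [1.64789982e-05 9.73577768e-01 2.28355709e-01 1.50169495e-05] [[ 0.9   0.44  0.  ]
 [ 0.44 -0.9  -0.  ]
 [ 0.    0.   -1.  ]]
```

```bash
python3 - <<'E'
from h import *
for n in ["top","scene"]:
    w=np.load(f"/tmp/{n}.npy"); P=w.reshape(-1,3); 
    im=cv2.imread(f"pics/{n}0.png").reshape(-1,3)
    def sel(a,b): return P[(P[:,2]>a)&(P[:,2]<b)&(P[:,1]>-.05)&(P[:,0]>.2)&(P[:,0]<.95)]
    r=sel(.229,.241); print(n,len(r),cv2.minAreaRect(r[:,:2].astype(np.float32)))
    k=P[(P[:,2]>.280)&(P[:,2]<.297)&(abs(P[:,0]-.5)<.07)&(P[:,1]<.3)&(P[:,1]>.12)]
    print("knob",len(k), k.mean(0) if len(k) else 0,cv2.minAreaRect(k[:,:2].astype(np.float32)) if len(k)>5 else 0)
    b=sel(.196,.210); print("bar",len(b),cv2.minAreaRect(b[:,:2].astype(np.float32)) if len(b)>5 else 0)
E
```

```text
top 6986 ((0.4798312187194824, 0.3268851339817047), (0.7124364376068115, 0.49678584933280945), 82.95547485351562)
knob 105 [0.4800611  0.2199778  0.29033429] ((0.4802142381668091, 0.21937784552574158), (0.01693406142294407, 0.0487259179353714), 7.383491039276123)
bar 485 ((0.4043333828449249, 0.373076856136322), (0.2628418207168579, 0.6838600635528564), 35.223079681396484)
scene 3768 ((0.5187205076217651, 0.636132001876831), (1.343656063079834, 0.5043697357177734), 82.35984802246094)
knob 64 [0.48212893 0.21676832 0.28932099] ((0.481003075838089, 0.2182455211877823), (0.015413472428917885, 0.05312453210353851), 6.449028968811035)
bar 529 ((0.5096420645713806, 0.5913980603218079), (1.2358245849609375, 0.510352611541748), 82.23784637451172)
```

View pics/top0.png

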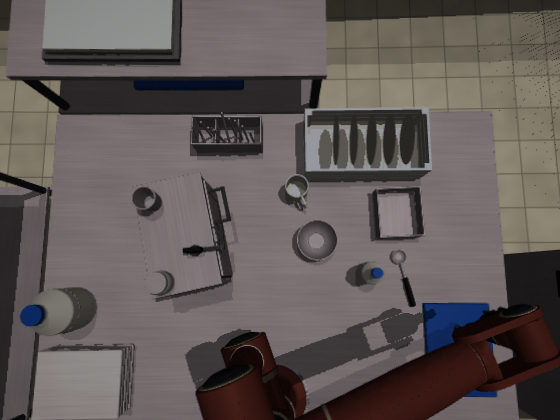

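View pics/scene0.png

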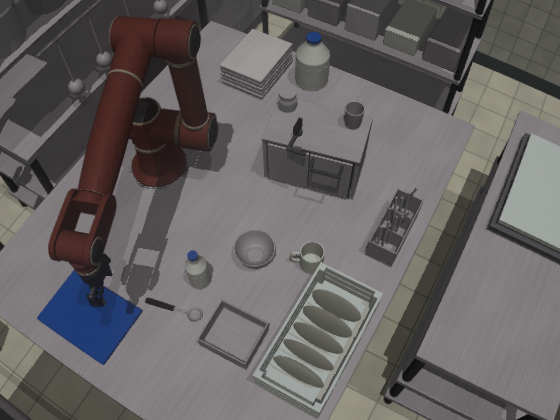

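```bash
python3 - <<'E'
from h import *
w=np.load("/tmp/top.npy"); P=w.reshape(-1,3)
s=P[(P[:,2]>.225)&(P[:,2]<.242)&(P[:,0]>.34)&(P[:,0]<.75)&(P[:,1]>.1)&(P[:,1]<.5)]
from collections import Counter
print(len(s),np.percentile(s[:,2],[5,50,95]))
s=s[abs(s[:,2]-np.median(s[:,2]))<.004]
# grid density filter
h={};
c=Counter(map(tuple,(s[:,:2]/.015).astype(int)))
t=np.array([q for q in s if c[tuple((q[:2]/.015).astype(int))]>=4])
r=cv2.minAreaRect(t[:,:2].astype(np.float32));print(r,cv2.boxPoints(r))
# try fixed yaw extents
for a in range(88,112,2):
    e=np.array([np.cos(np.radians(a)),np.sin(np.radians(a))]);f=np.array([-e[1],e[0]])
    u=t[:,:2]@e;v=t[:,:2]@f
    print(a,np.percentile(u,[.5,99.5]).round(4),np.ptp(np.percentile(u,[.5,99.5])).round(4),np.percentile(v,[.5,99.5]).round(4),np.ptp(np.percentile(v,[.5,99.5])).round(4))
b=P[(P[:,2]>.195)&(P[:,2]<.212)&(P[:,0]>.45)&(P[:,0]<.75)&(P[:,1]>.05)&(P[:,1]<.17)]
print(len(b),b.min(0),b.max(0),cv2.minAreaRect(b[:,:2].astype(np.float32)))
s=P[(P[:,2]>.252)&(P[:,2]<.262)&(P[:,0]>.4)&(P[:,0]<.6)&(P[:,1]>.1)&(P[:,1]<.2)]
print(s.round(3)[:20])
E
```

```text
6824 [0.23213496 0.23583475 0.23951327]
((0.5289868116378784, 0.279438316822052), (0.3422689437866211, 0.20829202234745026), 12.013314247131348) [[0.33992347 0.3456837 ]
 [0.38327715 0.14195342]
 [0.7180501  0.21319294]
 [0.67469645 0.41692322]]
88 [0.167 0.414] 0.247 [-0.6974 -0.3401] 0.3573
90 [0.1533 0.3935] 0.2403 [-0.7062 -0.3517] 0.3545
92 [0.1391 0.3729] 0.2338 [-0.7135 -0.362 ] 0.3515
94 [0.1242 0.3516] 0.2274 [-0.7205 -0.3724] 0.3481
96 [0.1091 0.3296] 0.2205 [-0.7267 -0.3822] 0.3445
98 [0.0939 0.3078] 0.2138 [-0.7332 -0.3912] 0.3419
100 [0.0781 0.2852] 0.2071 [-0.7382 -0.3996] 0.3386
102 [0.0607 0.2638] 0.2031 [-0.7436 -0.406 ] 0.3377
104 [0.0385 0.2438] 0.2053 [-0.7494 -0.4112] 0.3382
106 [0.0141 0.2258] 0.2117 [-0.7551 -0.4143] 0.3408
108 [-0.0104  0.2084] 0.2188 [-0.7598 -0.4165] 0.3433
110 [-0.0353  0.1908] 0.2262 [-0.7645 -0.418 ] 0.3464
207 [0.45161313 0.12570025 0.19655832] [0.6789179  0.16998864 0.21114802] ((0.565253496170044, 0.1478012651205063), (0.04404954984784126, 0.22731511294841766), 89.59896850585938)
[[0.549 0.15  0.253]
 [0.549 0.147 0.254]
 [0.549 0.144 0.252]
 [0.546 0.15  0.253]
 [0.546 0.144 0.254]
 [0.543 0.15  0.254]
 [0.543 0.147 0.253]
 [0.543 0.144 0.253]
 [0.54  0.144 0.253]
 [0.54  0.141 0.257]
 [0.537 0.149 0.255]
 [0.537 0.144 0.253]
 [0.537 0.141 0.254]
 [0.534 0.141 0.253]
 [0.531 0.144 0.253]
 [0.525 0.164 0.256]
 [0.525 0.161 0.255]
 [0.525 0.158 0.253]
 [0.525 0.15  0.253]
 [0.525 0.147 0.253]]
```

```bash
python3 -m inch '[[[0,0,-0.045],[0,0,0],1],[[0,0,-0.045],[0,0,0],1],[[0,0,-0.045],[0,0,0],1],[[0,0,-0.045],[0,0,0],1],[[0.031,-0.0358,0],[0,0,0],1],[[0.031,-0.0358,0],[0,0,0],1],[[0.031,-0.0358,0],[0,0,0],1],[[0.031,-0.0358,0],[0,0,0],1]]'
python3 -m inch '[[[0.031,-0.0358,0],[0,0,0],1],[[0.031,-0.0358,0],[0,0,0],1],[[0.031,-0.0358,0],[0,0,0],1],[[0.031,-0.0358,0],[0,0,0],1],[[0.031,-0.0358,0],[0,0,0],1],[[0.031,-0.0358,0],[0,0,0],1],[[0.031,-0.0358,0],[0,0,0],1],[[0.031,-0.0358,0],[0,0,0],1]]'
cat >> h.py <<'E'
O=np.array([.5497,.182]); YAW=np.radians(102)
def cup(x,y): c,s=np.cos(YAW),np.sin(YAW); return O+np.array([c*x-s*y,s*x+c*y])
def gap(th):  # handle gap world xy and panel yaw
    f=np.array([-np.sin(th)*.15,.15-np.cos(th)*.15]); c,s=np.cos(th),np.sin(th)
    p=f+np.array([c*-.032-s*-.065, s*-.032+c*-.065]); return cup(*p),YAW+th
def togo(p,ya):  # tool-frame delta to world p, and z turn to bring tool y to angle ya (mod pi)
    s,r=quat(); d=r.inv().apply(np.array(p)-s["tool_pos"]); y=r.apply([0,1,0]); a=np.arctan2(y[1],y[0])
    t=(ya-a+np.pi/2)%np.pi-np.pi/2
    print("t",round(s["time"],2),"pos",np.round(s["tool_pos"],4),"yang",np.degrees(a).round(1),"delta",d.round(4),"turnz",-t.round(3),"q",np.round(s["joint_pos"],2),"F",np.round(s["contact_force"],1),"w",s["gripper_width"])
E
python3 -c "
from h import *
togo([.4805,.219,.275],np.radians(7.4))"
```

```text
time: 2.0
tool_pos: [0.3254, -0.3747, 0.4364]
tool_rot: [0.0, 0.974, 0.228, 0.0]
contact_force: [0.5, -0.5, -0.4]
gripper_width: 1.001
grasp_force: 0.0
time: 2.8
tool_pos: [0.42, -0.0076, 0.4367]
tool_rot: [0.0, 0.974, 0.228, 0.001]
contact_force: [1.0, -1.3, -0.0]
gripper_width: 1.002
grasp_force: 0.0
t 2.8 pos [ 0.42   -0.0076  0.4367] yang -63.6 delta [ 0.1548 -0.1763  0.1617] turnz -1.239 q [-0.2  -0.49  1.78 -0.    1.85  0.91] F [ 1.  -1.3 -0. ] w 1.0016611480665776
```

```bash
python3 -m inch '[[[0.031,-0.0353,0],[0,0,0],1],[[0.031,-0.0353,0],[0,0,0],1],[[0.031,-0.0353,0],[0,0,0],1],[[0.031,-0.0353,0],[0,0,0],1],[[0.031,-0.0353,0],[0,0,0],1],[[0,0,0],[0,0,-0.145],1],[[0,0,0],[0,0,-0.145],1],[[0,0,0],[0,0,-0.145],1]]'
python3 -m inch '[[[0,0,0],[0,0,-0.145],1],[[0,0,0],[0,0,-0.145],1],[[0,0,0],[0,0,-0.145],1],[[0,0,0],[0,0,-0.145],1],[[0,0,0],[0,0,-0.145],1],[[0,0,0],[0,0,-0.08],1],[[0,0,0.04],[0,0,0],1],[[0,0,0.03],[0,0,0],1]]'
python3 -c "
from h import *
togo([.4805,.219,.284],np.radians(7.4))"
```

```text
time: 3.6
tool_pos: [0.4804, 0.2181, 0.4361]
tool_rot: [-0.0, 0.9, 0.436, -0.0]
contact_force: [-0.5, -0.3, 0.1]
gripper_width: 1.001
grasp_force: 0.0
time: 4.4
tool_pos: [0.4805, 0.2174, 0.3657]
tool_rot: [0.0, 0.66, 0.752, 0.001]
contact_force: [0.4, 0.4, 0.0]
gripper_width: 0.999
grasp_force: 0.0
t 4.4 pos [0.4805 0.2174 0.3657] yang 7.4 delta [0.0015 0.0001 0.0817] turnz 0.001 q [ 0.28 -0.22  1.69  0.    1.67  0.15] F [0.4 0.4 0. ] w 0.9988723754298487
```

```bash
python3 -m inch '[[[0.0015,0,0.035],[0,0,0],1],[[0,0,0.03],[0,0,0],1],[[0,0,0.016],[0,0,0],1],[[0,0,0],[0,0,0],0],[[0,0,0],[0,0,0],0],[[0,0,0],[0,0,0],0],[[0,0,0],[0,0,0],0],[[0,0,0],[0,0,0],0]]'
python3 -m inch '[[[0,0,0],[0,0,0],0],[[0,0,0],[0,0,0],0],[[0,0,0],[0,0,0],0],[[0,0,0],[0,0,0],0]]'
```

```text
time: 5.2
tool_pos: [0.4803, 0.219, 0.287]
tool_rot: [0.0, 0.66, 0.752, 0.0]
contact_force: [-7.9, -1.8, 18.2]
gripper_width: 0.155
grasp_force: 61.9
time: 5.6
tool_pos: [0.4802, 0.219, 0.2871]
tool_rot: [0.0, 0.66, 0.752, 0.0]
contact_force: [-3.2, -0.7, 6.0]
gripper_width: 0.154
grasp_force: 59.9
```

```bash
python3 -m inch '[[[0,0,-0.002],[0,0,0.1],0],[[0,0,0],[0,0,0.145],0],[[0,0,0],[0,0,0.145],0],[[0,0,0],[0,0,0.145],0],[[0,0,0],[0,0,0.145],0]]'
python3 -m inch '[[[0,0,0],[0,0,0.145],0],[[0,0,0],[0,0,0.145],0],[[0,0,0],[0,0,0.145],0],[[0,0,0],[0,0,0.145],0],[[0,0,0],[0,0,0.145],0],[[0,0,0],[0,0,0.04],0],[[0,0,0],[0,0,0],0],[[0,0,0],[0,0,0],0]]'
python3 -c "
from h import *
togo([.4805,.219,.284],np.radians(7.4))
print(m.state()['ft_torque'])"
```

```text
time: 6.1
tool_pos: [0.4792, 0.2191, 0.2871]
tool_rot: [-0.001, 0.874, 0.486, -0.001]
contact_force: [-7.3, 0.4, 0.9]
gripper_width: 0.152
grasp_force: 59.5
time: 6.9
tool_pos: [0.4785, 0.2201, 0.2871]
tool_rot: [-0.001, 0.992, 0.128, -0.002]
contact_force: [-8.1, 3.9, 2.2]
gripper_width: 0.152
grasp_force: 59.6
t 6.9 pos [0.4785 0.2201 0.2871] yang -75.3 delta [0.0017 0.0016 0.0031] turnz -1.443 q [ 0.29 -0.2   1.8   0.    1.54  1.6 ] F [-8.1  3.9  2.2] w 0.15166669783336773
[ 0.34505422  0.9653782  -0.11518802]
```

```bash
python3 -m inch '[[[0,0,0],[0,0,0],1],[[0,0,0],[0,0,0],1],[[0,0,0],[0,0,0],1],[[0,0,0],[0,0,0],1],[[0,0,-0.03],[0,0,0],1],[[0,0,-0.04],[0,0,0],1],[[0,0,-0.04],[0,0,0],1],[[0,0,-0.03],[0,0,0],0]]'
python3 - <<'E'
from h import *
for th in [0,.2,.5,.8,1.1,1.4]: p,a=gap(th); print(th,p.round(4),np.degrees(a))
p,a=gap(0); togo([*p,.35],a)   # tool y along panel: a+90 -> 
togo([*p,.35],a+np.pi/2)
im,w=cloud("top"); cv2.imwrite("pics/top1.png",cv2.resize(im[150:330,110:310,::-1],None,fx=3,fy=3))
E
```

```text
time: 7.7
tool_pos: [0.4806, 0.2188, 0.4305]
tool_rot: [-0.0, 0.992, 0.127, 0.002]
contact_force: [1.1, 0.4, 0.6]
gripper_width: 0.859
grasp_force: 0.0
0 [0.6199 0.1642] 102.0
0.2 [0.6253 0.1488] 113.45915590261646
0.5 [0.6169 0.1259] 130.6478897565412
0.8 [0.5893 0.1053] 147.83662361046586
1.1 [0.545  0.0887] 165.02535746439054
1.4 [0.4881 0.0777] 182.21409131831524
t 7.7 pos [0.4806 0.2188 0.4305] yang -75.4 delta [0.1208 0.0881 0.0809] turnz 0.046 q [ 0.29 -0.22  1.59 -0.    1.77  1.6 ] F [1.1 0.4 0.6] w 0.8589743881934764
t 7.7 pos [0.4806 0.2188 0.4305] yang -75.4 delta [0.1208 0.0881 0.0809] turnz -1.525 q [ 0.29 -0.22  1.59 -0.    1.77  1.6 ] F [1.1 0.4 0.6] w 0.8589743881934764
```

View pics/top1.png

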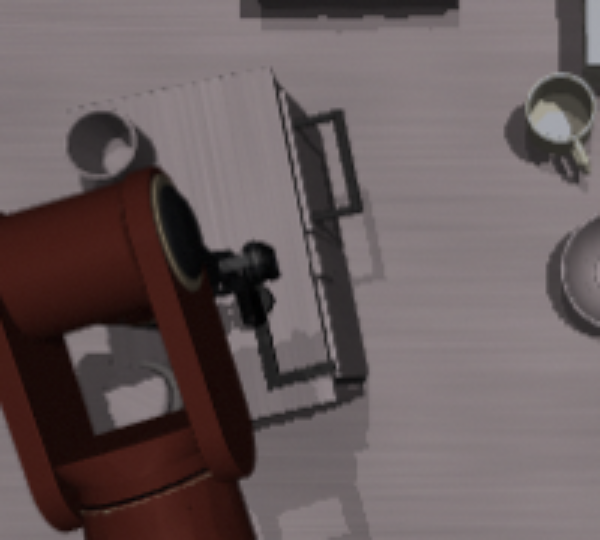

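```bash
python3 -m inch '[[[0.0302,0.022,0],[0,0,0],0],[[0.0302,0.022,0],[0,0,0],0],[[0.0302,0.022,0],[0,0,0],0],[[0.0302,0.022,0],[0,0,0],0],[[0,0,0],[0,0,-0.145],0],[[0,0,0],[0,0,-0.145],0],[[0,0,0],[0,0,-0.145],0],[[0,0,0],[0,0,-0.145],0]]'
python3 -m inch '[[[0,0,0],[0,0,-0.145],0],[[0,0,0],[0,0,-0.145],0],[[0,0,0],[0,0,-0.145],0],[[0,0,0],[0,0,-0.145],0],[[0,0,0],[0,0,-0.145],0],[[0,0,0],[0,0,-0.145],0],[[0,0,0.05],[0,0,-0.075],0],[[0,0,0.05],[0,0,0],0]]'
python3 - <<'E'
from h import *
p,a=gap(0); togo([*p,.213],a+np.pi/2)
w=cloud("top")[1].reshape(-1,3)
b=w[(w[:,2]>.196)&(w[:,2]<.211)]; d=b[:,:2]-O; c,s=np.cos(YAW),np.sin(YAW)
l=np.c_[d@[c,s],d@[-s,c]]; l=l[(abs(l[:,0]+.06)<.03)&(abs(l[:,1]+.065)<.08)]
print(len(l),np.percentile(l,[5,50,95],0).round(4))
l=l[(abs(l[:,1]+.065)<.04)];print(len(l),np.percentile(l,[5,50,95],0).round(4))
E
```

```text
time: 8.55
tool_pos: [0.6197, 0.164, 0.4268]
tool_rot: [-0.0, 0.913, 0.408, -0.0]
contact_force: [-0.0, -0.6, -0.3]
gripper_width: 0.003
grasp_force: 0.0
time: 9.35
tool_pos: [0.6205, 0.1644, 0.3287]
tool_rot: [0.002, 0.629, 0.778, 0.002]
contact_force: [1.2, -0.5, -1.2]
gripper_width: 0.002
grasp_force: 0.0
t 9.35 pos [0.6205 0.1644 0.3287] yang 12.1 delta [ 0.     -0.0013  0.1156] turnz 0.002 q [ 0.14  0.06  1.49 -0.    1.59 -0.07] F [ 1.2 -0.5 -1.2] w 0.0022351702261224366
163 [[-0.061  -0.1165]
 [-0.0551 -0.0625]
 [-0.0423 -0.0135]]
98 [[-0.061  -0.1009]
 [-0.0561 -0.0649]
 [-0.0505 -0.0295]]
```

```bash
python3 -m inch '[[[0,-0.001,0.04],[0,0,0],0],[[0,0,0.04],[0,0,0],0],[[0,0,0.0355],[0,0,0],0],[[0,0,0],[0,0,0],0]]'
python3 - <<'E'
from h import *
p,a=gap(0); togo([*p,.213],a+np.pi/2)
T=np.arange(0,1.41,.1)
def tgt(t):
    p,a=gap(t); nx=np.interp(t,[0,.1,.45,.7],[0,-.01,-.01,.011]); ty=np.interp(t,[0,.1,.4],[0,0,.033])
    ex=np.array([np.cos(a),np.sin(a)]);ey=np.array([-ex[1],ex[0]])
    return p+nx*ex+ty*ey,ex,ey
for t0,t1 in zip(T,T[1:]):
    p,ex,ey=tgt(t0); q=tgt(t1)[0]; print(round(t1,1),((q-p)@ex).round(4),(-(q-p)@ey).round(4))
E
```

```text
time: 9.8
tool_pos: [0.6153, 0.1635, 0.2056]
tool_rot: [-0.004, 0.629, 0.777, -0.004]
contact_force: [-0.2, -0.3, -0.9]
gripper_width: -0.002
grasp_force: 0.0
t 9.8 pos [0.6153 0.1635 0.2056] yang 12.0 delta [-0.0003  0.0046 -0.0075] turnz 0.0 q [ 0.14  0.12  1.63 -0.    1.41 -0.07] F [-0.2 -0.3 -0.9] w -0.0020244931998597256
0.1 -0.0183 0.0031
0.2 -0.0089 -0.0108
0.3 -0.009 -0.0135
0.4 -0.0085 -0.016
0.5 -0.0023 -0.0077
0.6 0.0043 -0.0102
0.7 0.007 -0.0123
0.8 0.0015 -0.0129
0.9 0.0045 -0.013
1.0 0.0074 -0.0125
1.1 0.0102 -0.0114
1.2 0.0127 -0.0097
1.3 0.0148 -0.0076
1.4 0.0165 -0.0051
```

```bash
python3 -m inch '[[[0,0.003,-0.003],[0,0,0],0],[[0,0,0],[0,0,0],0],[[-0.009,0.001,0],[0,0,-0.05],0],[[-0.009,0.002,0],[0,0,-0.05],0],[[-0.009,-0.011,0],[0,0,-0.1],0],[[-0.009,-0.0135,0],[0,0,-0.1],0],[[-0.0085,-0.016,0],[0,0,-0.1],0],[[0,0,0],[0,0,0],0]]'
python3 - <<'E'
from h import *
for t in (.3,.4): p,a=gap(t); togo([*p,.213],a+np.pi/2)
im,w=cloud("top"); cv2.imwrite("pics/top2.png",cv2.resize(im[150:330,110:310,::-1],None,fx=3,fy=3))
E
```

```text
time: 10.6
tool_pos: [0.6032, 0.1064, 0.2186]
tool_rot: [0.002, 0.463, 0.886, 0.001]
contact_force: [-0.4, 0.1, 0.7]
gripper_width: -0.002
grasp_force: 0.0
t 10.6 pos [0.6032 0.1064 0.2186] yang 34.9 delta [0.0161 0.0374 0.0057] turnz 0.099 q [ 0.05  0.05  1.68 -0.    1.41 -0.56] F [-0.4  0.1  0.7] w -0.0021852055606297605
t 10.6 pos [0.6032 0.1064 0.2186] yang 34.9 delta [0.0115 0.0307 0.0057] turnz -0.001 q [ 0.05  0.05  1.68 -0.    1.41 -0.56] F [-0.4  0.1  0.7] w -0.0021852055606297605
```

View pics/top2.png

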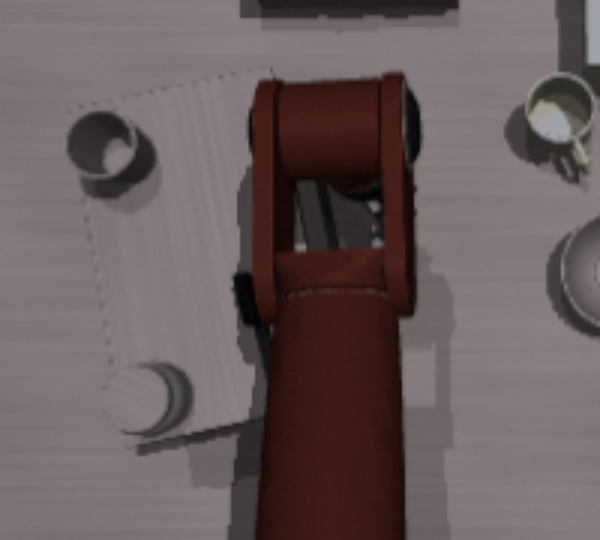

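```bash
python3 -m inch '[[[0,0,0.006],[0,0,0],0],[[0,0,0],[0,0,0],0]]'
python3 - <<'E'
from h import *
im,w=cloud("scene"); cv2.imwrite("pics/sc2.png",cv2.resize(im[80:250,220:420,::-1],None,fx=3.5,fy=3.5))
P=w.reshape(-1,3); b=P[(P[:,2]>.15)&(P[:,2]<.22)]; d=b[:,:2]-O; c,s=np.cos(YAW),np.sin(YAW)
l=np.c_[d@[c,s],d@[-s,c],b[:,2]]; l=l[(l[:,0]<-.005)&(l[:,0]>-.2)&(abs(l[:,1])<.16)]
for y in np.arange(-.15,.15,.02):
    q=l[abs(l[:,1]-y)<.01]; print(y.round(2),len(q),np.percentile(q[:,0],[5,50,95]).round(3) if len(q) else '')
togo([*gap(.4)[0],.213],0)
E
```

```text
time: 10.85
tool_pos: [0.6023, 0.1076, 0.2085]
tool_rot: [-0.0, 0.462, 0.887, -0.0]
contact_force: [0.4, 0.1, 0.4]
gripper_width: -0.002
grasp_force: 0.0
-0.15 0 
-0.13 0 
-0.11 108 [-0.071 -0.015 -0.008]
-0.09 95 [-0.083 -0.029 -0.012]
-0.07 59 [-0.097 -0.04  -0.029]
-0.05 58 [-0.11  -0.092 -0.042]
-0.03 48 [-0.116 -0.102 -0.09 ]
-0.01 31 [-0.111 -0.09  -0.064]
0.01 34 [-0.08  -0.075 -0.071]
0.03 63 [-0.081 -0.073 -0.069]
0.05 63 [-0.074 -0.068 -0.057]
0.07 42 [-0.07  -0.061 -0.046]
0.09 73 [-0.051 -0.044 -0.034]
0.11 66 [-0.038 -0.032 -0.024]
0.13 66 [-0.027 -0.022 -0.009]
t 10.9 pos [0.6022 0.1076 0.2084] yang 34.9 delta [ 0.0099  0.0309 -0.0046] turnz 0.61 q [ 0.06  0.06  1.69 -0.    1.4  -0.55] F [ 0.3  0.2 -0.1] w 0.00017737743955392534
```

View pics/sc2.png

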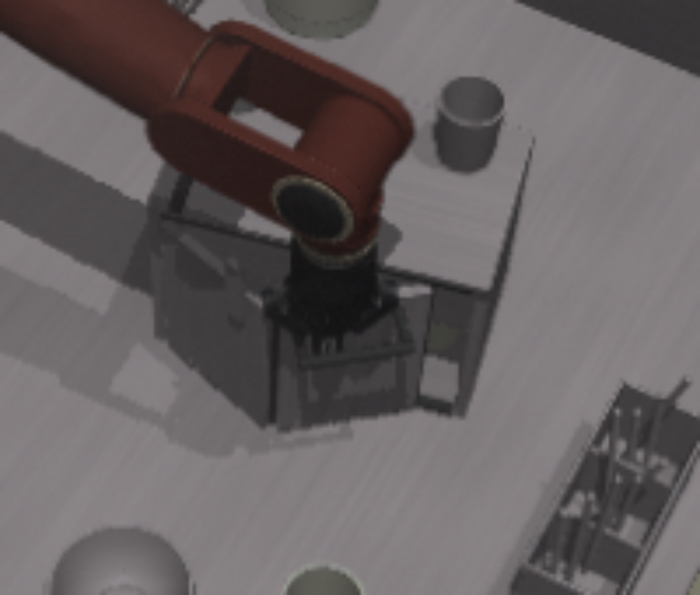

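```bash
python3 -m inch '[[[-0.0023,-0.0077,-0.002],[0,0,-0.1],0],[[0.0043,-0.0102,0],[0,0,-0.1],0],[[0.007,-0.0123,0],[0,0,-0.1],0],[[0.0015,-0.013,0],[0,0,-0.1],0],[[0.0045,-0.013,0],[0,0,-0.1],0],[[0.0075,-0.0125,0],[0,0,-0.1],0],[[0,0,0],[0,0,0],0]]'
python3 - <<'E'
from h import *
p,a=gap(1.); togo([*p,.213],a+np.pi/2)
im,w=cloud("scene"); cv2.imwrite("pics/sc3.png",cv2.resize(im[80:250,220:420,::-1],None,fx=3.5,fy=3.5))
E
```

```text
time: 11.6
tool_pos: [0.5403, 0.0675, 0.2108]
tool_rot: [-0.0, 0.18, 0.984, -0.0]
contact_force: [0.3, -0.1, 0.3]
gripper_width: -0.001
grasp_force: 0.0
t 11.6 pos [0.5403 0.0675 0.2108] yang 69.3 delta [-0.0105  0.0319 -0.0022] turnz -0.0 q [-0.01 -0.11  1.85 -0.    1.4  -1.22] F [ 0.3 -0.1  0.3] w -0.0008577747885153086
```

View pics/sc3.png

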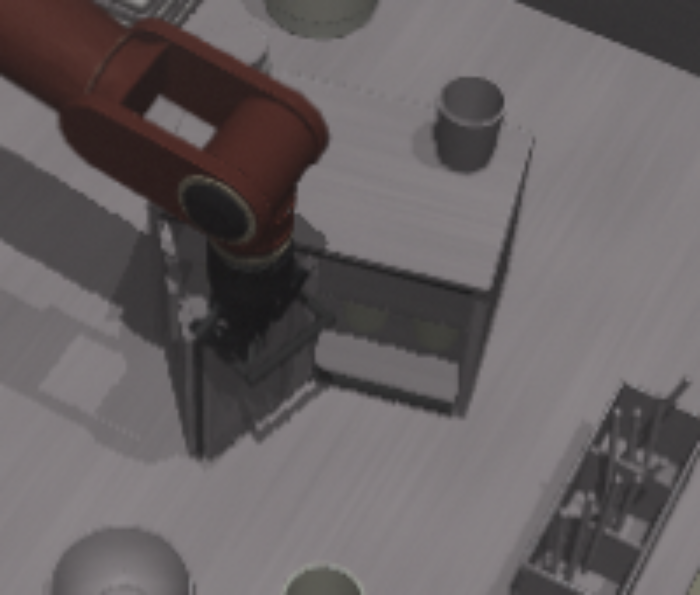

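```bash
python3 -m inch '[[[0.0102,-0.0035,0],[0,0,-0.1],0],[[0.0127,-0.0015,0],[0,0,-0.1],0],[[0.0148,0,0],[0,0,-0.1],0],[[0.008,0.002,0],[0,0,-0.05],0],[[0.006,0.001,0],[0,0,-0.05],0],[[0,0,0],[0,0,0],0]]'
python3 - <<'E'
from h import *
p,a=gap(1.4); togo([*p,.213],a+np.pi/2)
E
```

```text
time: 12.25
tool_pos: [0.4891, 0.076, 0.2109]
tool_rot: [0.0, -0.019, 1.0, -0.0]
contact_force: [-0.5, -0.7, -0.2]
gripper_width: 0.0
grasp_force: 0.0
t 12.25 pos [0.4891 0.076  0.2109] yang 92.2 delta [ 0.001   0.0017 -0.0021] turnz -0.001 q [ 0.   -0.23  1.96 -0.    1.42 -1.6 ] F [-0.5 -0.7 -0.2] w 1.910462647770276e-05
```

```bash
python3 -m inch '[[[0.006,0,0],[0,0,0],0],[[0.005,0,0],[0,0,0],0],[[0.002,0,0],[0,0,0],0],[[0,0,0],[0,0,0],0]]'
python3 - <<'E'
from h import *
p,a=gap(1.4); togo([*p,.213],a+np.pi/2)
im,w=cloud("scene"); cv2.imwrite("pics/sc4.png",cv2.resize(im[80:250,220:420,::-1],None,fx=3.5,fy=3.5))
E
```

```text
time: 12.65
tool_pos: [0.4787, 0.0752, 0.2112]
tool_rot: [0.005, -0.019, 1.0, 0.0]
contact_force: [13.7, 1.1, -7.1]
gripper_width: -0.001
grasp_force: 6.8
t 12.65 pos [0.4787 0.0752 0.2112] yang 92.2 delta [-0.0095  0.0022 -0.0017] turnz -0.001 q [ 0.   -0.27  1.99  0.    1.41 -1.61] F [13.7  1.1 -7.1] w -0.0013494151921486827
```

View pics/sc4.png

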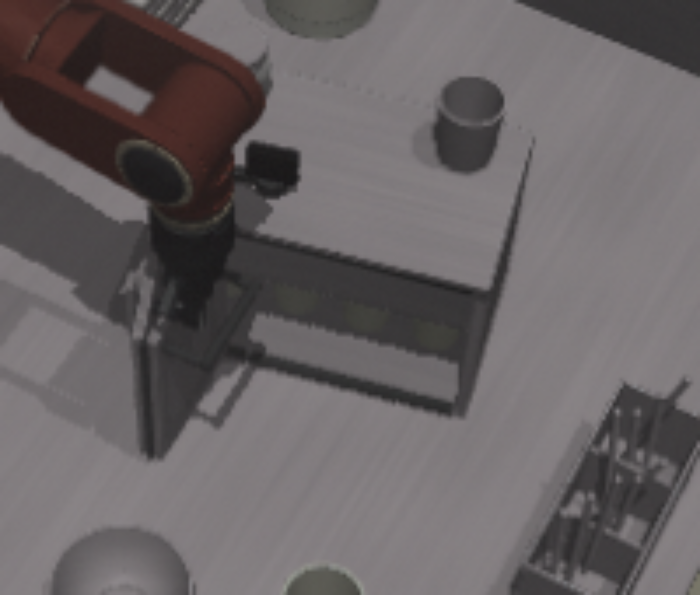

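```bash
python3 -m inch '[[[-0.006,0.001,0],[0,0,0],0],[[-0.004,0,0],[0,0,0],0],[[0,0,0],[0,0,0],0],[[0,0,-0.02],[0,0,0],0],[[0,0,-0.04],[0,0,0],0],[[0,0,-0.045],[0,0,0],0],[[0,0,-0.045],[0,0,0],0],[[0,0,-0.045],[0,0,0],0]]'
python3 -m inch '[[[-0.03,0,0],[0,0,0],0],[[-0.03,0,0],[0,0,0],0],[[-0.03,0,0],[0,0,0],0],[[0,0,0],[0,0,0],0],[[0,0,0],[0,0,0],0]]'
python3 - <<'E'
from h import *
im,w=cloud("top"); cv2.imwrite("pics/top5.png",cv2.resize(im[150:330,110:310,::-1],None,fx=3,fy=3))
for l in ["bowl","mug","jar","beaker"]: print(l,[np.round(x["point"],3).tolist() for x in m.look_for("top",l)[:1]])
P=w.reshape(-1,3); b=P[(P[:,2]>.205)&(P[:,2]<.223)]; d=b[:,:2]-O; c,s=np.cos(YAW),np.sin(YAW)
l=np.c_[d@[c,s],d@[-s,c]]; l=l[(l[:,0]<-.02)&(l[:,0]>-.2)&(abs(l[:,1])<.2)]
print(len(l),np.percentile(l,[2,50,98],0).round(3))
E
```

```text
time: 13.5
tool_pos: [0.4853, 0.0766, 0.4075]
tool_rot: [-0.0, -0.019, 1.0, -0.0]
contact_force: [1.1, 0.1, 0.3]
gripper_width: 0.001
grasp_force: 0.0
time: 14.0
tool_pos: [0.5757, 0.08, 0.4049]
tool_rot: [-0.001, -0.019, 1.0, 0.0]
contact_force: [-0.1, -0.7, -0.0]
gripper_width: 0.003
grasp_force: 0.0
bowl [[0.524, -0.151, 0.03]]
mug [[0.713, -0.084, 0.024]]
jar [[0.384, 0.305, 0.304]]
beaker [[0.63, 0.365, 0.283]]
232 [[-0.145  0.045]
 [-0.121  0.114]
 [-0.045  0.145]]
```

View pics/top5.png

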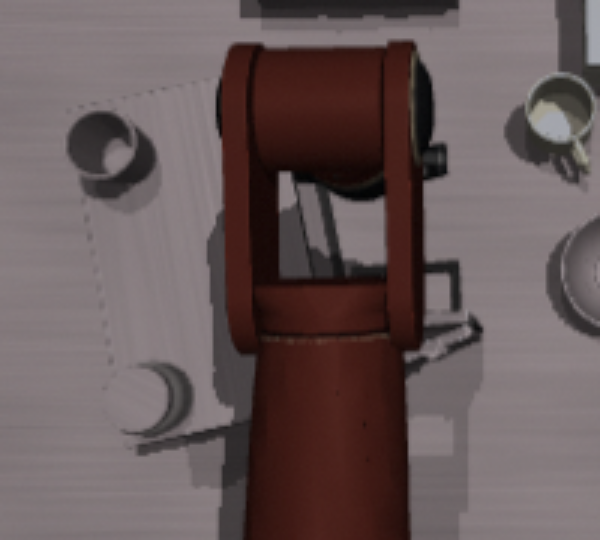

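The top view shows the panels folded together, with the fold at about (475,325). The kitchenware has not moved and the arm is clear, so I'm handing in.

```bash
python3 -c "
from h import *
print(m.job_done())"
```

```text
the job is handed in; nothing more can be done
None
```

The job is handed in: the latch is turned about a quarter turn and unhooked, the bifold door is folded to its stop, the bowl, mug, jar and beaker are where they started (not re-measured: detergent, pan, ladle), and no verdict came back.

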